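# Put the whisky stone tray away and snap the cupboard shut

## Task

Pull the small pine cupboard open through its roller catch, slide the grey stone whisky-cube tray all the way inside so that the door clears it, and push the door shut until the catch snaps and holds it. Push the door steadily, no harder than the catch needs, without slamming it, and leave everything else where it stands.

Things in the scene. Friction and masses are not known exactly. Their poses are not given: they have to be found in the camera images.
- cupboard: Low pine cupboard fixed on the ledge, front to the robot, one door, no floor of its own (the ledge is its floor, no threshold). Sizes in mm. Origin: middle of the front opening at ledge level; x into the cupboard, y to the hinge side, z up. Opening 204 wide (y -102 to 102), 172 high, 191 deep inside; outside 240 wide, 200 high, its top board starting at the front plane x = 0.
- door (a joint): Opening angle of the door, rad: 0 flush, grows as its free edge swings out to the robot, stop at 1.9; it stays where it is left and starts shut on its catch. Pressing on the panel with more than 25 N is too hard; letting it run onto the catch faster than 1.5 rad/s is slamming. Snapped shut it rests between -0.006 and 0.006 rad, depending on how the catch's screw is set.
- door_hinge (a point): Point of the upright hinge axis at ledge level, at x -9, y 118 mm in the cupboard's frame. Axes turn with the door: x towards its inner side, y away from the free edge. The panel's middle plane runs through the axis; it is 18 thick, 234 wide from axis to free edge, z 5 to 185. Shut, its inner face is on the cupboard's front plane.
- door_corner (a point): Top corner of the door's outer face at the free edge, 234 mm from the hinge axis, 185 above the ledge.
- roller_catch (a point): Double sprung roller catch inside, under the top, 185 mm from the hinge axis; takes a spear standing 29 behind the door's inner face. Closing, spear meets rollers at about 0.055 rad; pushed near the free edge the force climbs to about 16 N at 0.007 to 0.02 rad, then the door snaps in by itself and the force drops. Short of that it is pushed back out. Pulling open takes about 17 N at the handle.
- door_handle (a point): Grip point on the door's upright steel T-bar handle: on the bar's axis, 158 mm above the ledge, 175 from the hinge axis, 35 in front of the outer face. The bar is 12 thick, z 118 to 178; its single stem (10 thick) is at z 129. It can be pinched from above and turns between the pads. Axes as the door's: x towards its inner side, y towards the hinge.
- tray: Grey stone tray with ten dark stone cubes in two rows: a block 140 (x) by 60 (y) by 34 (z), 0.5 to 0.75 kg. Origin: centre of its underside. It lies to the right of the cupboard with its x roughly away from the robot.
- decanter: Empty square glass decanter, 84 by 84, 150 to the shoulder, 225 with stopper; origin: centre of its underside. Leave alone.
- ice_bucket: White ceramic ice bucket with flip-top lid and two ears on y, 150 across, 180 high with lid; origin: centre of its underside. Leave alone.
- tumbler: Glass tumbler, 80 across, 92 high; origin: centre of its underside. Leave alone.
- jigger: Steel double-cone jigger, 50 across, 85 high; origin: centre of its underside. Leave alone.
- coasters: Stack of round cork coasters on top of the cupboard, 94 across, 20 high; origin: centre of its underside. Leave alone.
- tongs: Steel ice tongs lying flat on the ledge, 190 long (x), 8 high; origin: middle of the underside. Leave alone.

How it is judged:
By the outcome, as a careful person would: the job done as asked, in the order asked, and still so for the second after the job is handed in, with the robot touching nothing.
It also fails if it takes over 72 s, if anything falls off the work surface, if the arm or the gripper's body presses on something with over 40 N, if the wrist force passes 120 N, or if a joint passes its speed limit or range.

## Robot

A 6-joint arm with a two-finger parallel gripper is mounted at the origin on the work surface. World frame = base frame: x ahead of the robot, y to its left, z up, the work surface at z = 0. Lengths are in mm, angles in rad, forces in N, time in s.
With the tool pointing down it reaches from about 375 to 750 mm from the base axis. Payload 9 kg.
Tool frame: the origin (TCP) lies on the centre line of the jaws, within the pads' length; the fingertips stand 22 mm ahead of it and the grasp point (between the pads) lies 3 mm ahead of it; z points along the fingers, y is the line along which they close (so a half turn about z gives the same grasp; the last joint's range is limited). The gripper opens to 85 mm and grips with 20 to 120 N. Pads are 22 mm wide; open, the fingers measure 114 mm over their backs; the gripper's body (76 mm by 85 mm) begins 54 mm behind the grasp point. The pads swing forward as they close: fully open they stand 13 mm farther back than shut.
Start: joints at [0.999, 0.104, 0.097, 1.564, 0, 1.353], TCP at [207.884, 562.866, 253.331] pointing down, gripper open.
Joint ranges: [-2.99, 2.99], [-0.84, 1.86], [-1.1, 1.16], [-1.84, 2.11], [-1.51, 1.56], [-3.14, 3.14]. Speed limits (rad/s): [2.22, 2.22, 2.57, 3.14, 3.14, 3.14].

## Interface

Orientations are given as a unit quaternion [x, y, z, w].
In Python, from plant import robot gives the robot as it stands.
- The arm moves only by the tool servo_tool, never from a script. Its argument "moves" is a list of rows, each a list of 3 entries, a list of its own where there are three numbers: the shift along the tool's x, y, z in m, then the turn, a rotation vector about the tool's x, y, z in rad, then the closure in counts, from 0 (fully open) to 255 (shut). In form: [[[tx, ty, tz], [wx, wy, wz], jaw], ...]. A call has exactly 8 rows; each row shifts and turns the commanded pose from where the row before left it, along the tool's axes as they then stand; what a row does not reach is not made up. A row lasts 1/12 s, in which the tool goes at most 41.7 mm and 7.16 degrees, less where a joint would pass 70% of its speed; a pose out of reach is approached as far as the arm can. A call with a gripper value outside its range is refused whole. The fingers move at their own pace and stop on an object; the grip force is fixed at half the most. Time passes only in rows, so rows that do not move let the fingers close, or fill a call up. It gives the time, the measured TCP pose, the force, the opening and the grip force at its end, in the units of the state.
- robot.get_obs(): the state, without advancing time (a new reading comes with each control period).
- robot.grab_frame(name): name is "scene" or "top" or "wrist"; returns the picture (400x640x3 uint8, red, green, blue); there is no depth.
- robot.camera_params(name): a dict with "vfov" (degrees; the focal length in pixels is half the picture's height over the tangent of half this angle, whatever the lens; pixels are square), "cx", "cy" (the principal point, pixels), "view" (4x4, takes a point from world to camera coordinates); the wrist camera has in their place "tool_from_camera" (4x4, takes a point from camera to tool coordinates, whose origin is the TCP and whose axes are the flange's). Camera axes: x right, y up, looking along -z (the intrinsics and any distortion apply to the point x, -y, -z); pixel columns grow to the right and rows downward; lengths in mm; the calibration is good to about 2 mm. The wrist camera is an equidistant fisheye: a pixel r from the principal point sees the ray r / f radians off the axis. A picture is of the moment at which its call begins: read the wrist's pose just before it. camera_params takes no time and is no camera call.
- robot.sign_off(): hands the job in; it is judged then, once.
The state is a dict: "time": time; "joint_pos": joint angles; "joint_vel": joint speeds; "effort": joint torques, N m; "tcp_pos": TCP position; "orientation": TCP orientation; "force": force on the tool from outside, world axes, zero at the start; "ft_torque": the same for the moment, N m; "gripper_width": finger opening in mm; "finger_force": force on a finger pad.
Only numpy, scipy, OpenCV 4.12 (cv2) and the standard library are available. Lean on these libraries where they do the work, as an engineer would, in place of code of your own. Each camera call takes 0.05 s, during which the arm holds its last target. There are 200 camera calls.

## Working session

There is one attempt and no reset: what is moved stays moved. The work goes in short steps, Python scripts to look and compute and a tool call to move; the robot and the scene stay as the last step left them, time stands still between calls to the robot, and variables do not carry over. Pictures are saved under pics/ and viewed, at most 10 in all, crops included, and the job is handed in when it is done.

Besides the shell and the picture viewer there is one more tool, called after "Call:" in YAML: its name, and indented under it one key for each argument. servo_tool: Moves the arm, as the interface text tells. Its arguments: {"type":"object","properties":{"moves":{"type":"array","items":{"type":"array"}}},"required":["moves"]}

```bash
ls; mkdir -p pics
python3 - <<'E'
from plant import robot
import cv2, json
for n in("scene","top"):
    cv2.imwrite(f"pics/{n}0.png",robot.grab_frame(n)[:,:,::-1])
    print(n,{k:(v.tolist() if hasattr(v,'tolist') else v) for k,v in robot.camera_params(n).items()})
print(robot.camera_params("wrist"))
print(robot.get_obs())
E
```

```text
pics
scene {'vfov': 57.24064678654946, 'cx': 320.1386654904734, 'cy': 196.15225272617184, 'view': [[0.8430213196916966, -0.5378488510463156, -0.005802411001376034, -510.39903620782104], [0.5064605947680928, 0.7900982188827829, 0.34531503075511144, -348.9448942287677], [-0.1811428179432467, -0.29404662546339855, 0.9384688921648747, -1000.9968573345084], [0.0, 0.0, 0.0, 1.0]]}
top {'vfov': 42.91254412158599, 'cx': 320.33054131484903, 'cy': 208.195985549343, 'view': [[-0.014895139802188404, -0.9998234105295543, -0.011457860503779638, -1.6943528133955335], [0.9976260402392917, -0.01563098169529467, 0.0670668043648455, -602.2688453856358], [-0.06723405868118001, -0.010431690576899468, 0.9976826956427398, -1522.3053892812272], [0.0, 0.0, 0.0, 1.0]]}
{'vfov': 65.70646984690485, 'cx': 317.7851771162008, 'cy': 201.35125665760998, 'tool_from_camera': array([[-1.09060811e-03,  9.65912838e-01,  2.58865216e-01,
         6.67498438e+01],
       [ 9.99999231e-01,  9.00694298e-04,  8.52239205e-04,
         1.26901655e+00],
       [ 5.90030365e-04,  2.58865946e-01, -9.65913078e-01,
        -1.20981982e+02],
       [ 0.00000000e+00,  0.00000000e+00,  0.00000000e+00,
         1.00000000e+00]])}
{'time': 0.1, 'joint_pos': array([ 9.99286678e-01,  1.04617930e-01,  9.65730858e-02,  1.56393689e+00,
       -1.68664387e-05,  1.35306897e+00]), 'joint_vel': array([ 0.00063198, -0.0018922 ,  0.00344427, -0.00088148,  0.00135812,
        0.00033519]), 'effort': array([ 5.87181086e-03, -5.58208644e+01,  5.04719460e+01,  1.30945654e-02,
       -2.86443928e-04, -1.93167091e-05]), 'tcp_pos': array([207.72585378, 562.5976624 , 252.62710428]), 'orientation': array([ 1.75970049e-01,  9.84395343e-01, -5.50393030e-04, -2.20083608e-04]), 'force': array([-0.36278419,  0.41457846, -1.14110974]), 'ft_torque': array([-0.04479791, -0.00887805, -0.01004592]), 'finger_force': 0.0, 'gripper_width': 85.64437860163808}
```

View pics/scene0.png

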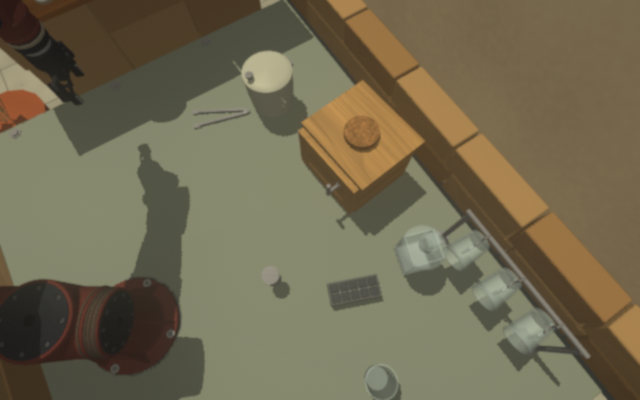

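View pics/top0.png

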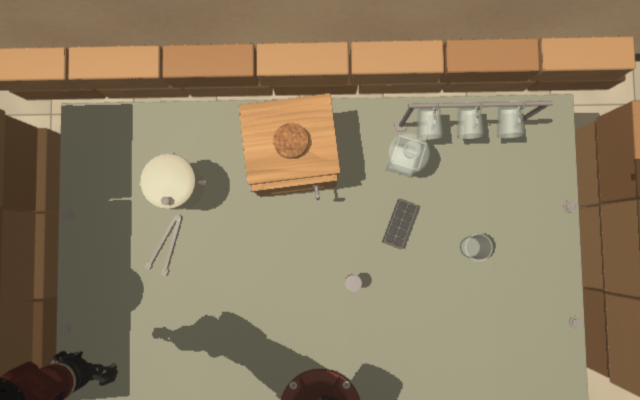

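The top view shows the cupboard at about (290,140), the handle at (318,192), the tray at (401,223), the jigger at (353,283) and the bucket at (168,180). I'll enlarge it to read the corners.

```bash
cat > h.py <<'E'
import numpy as np, cv2
from plant import robot
from scipy.spatial.transform import Rotation as R
def bp(n,u,v,z):
    p=robot.camera_params(n);f=200/np.tan(np.radians(p['vfov']/2));V=np.array(p['view'])
    d=V[:3,:3].T@np.array([(u-p['cx'])/f,-(v-p['cy'])/f,-1]);c=-V[:3,:3].T@V[:3,3]
    return (c+d*(z-c[2])/d[2]).round(1)
def pj(n,P):
    p=robot.camera_params(n);f=200/np.tan(np.radians(p['vfov']/2));V=np.array(p['view'])
    q=V[:3,:3]@np.array(P,float)+V[:3,3]
    return np.array([p['cx']-f*q[0]/q[2],p['cy']+f*q[1]/q[2]]).round(1)
E
python3 - <<'E'
import cv2
t=cv2.imread('pics/top0.png')[85:260,230:430]
cv2.imwrite('pics/top1.png',cv2.resize(t,(800,600) if 0 else (685,600),interpolation=cv2.INTER_CUBIC))
t=cv2.imread('pics/scene0.png')[75:315,290:450]
cv2.imwrite('pics/scene1.png',cv2.resize(t,(400,600),interpolation=cv2.INTER_CUBIC))
E
```

```text
(no output)
```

View pics/top1.png

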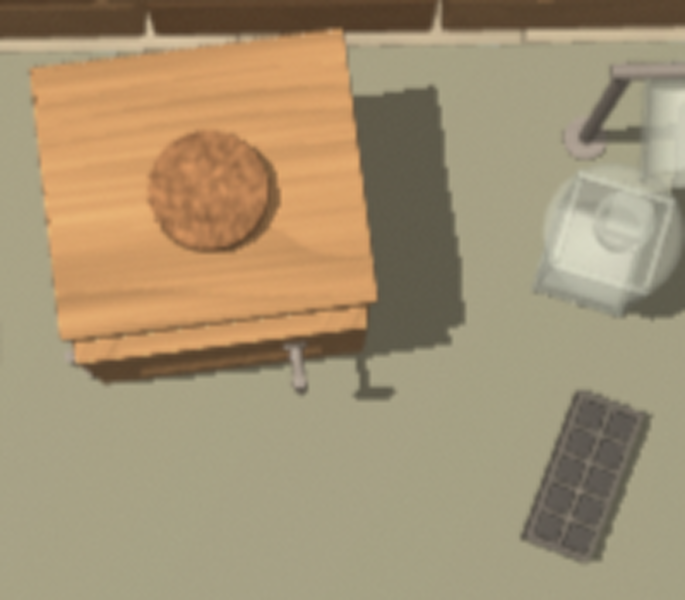

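View pics/scene1.png

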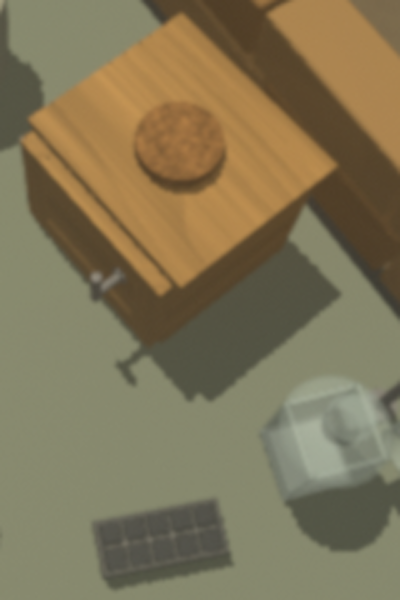

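Crops: in the top crop the top-board corners are (62,340), (375,300), (32,68) and (343,30), the tray-top corners are (580,390), (650,412), (598,562) and (525,540), and the handle bar top is at about (300,385). In the scene crop the board corners are (30,120), (180,287), (335,165) and (182,13), and the tray-top corners are (93,522), (217,500), (230,560) and (105,577).

Run:
```python
from h import *
T=lambda u,v,z:bp("top",230+u/3.425-.5,85+v/3.4286-.5,z)
S=lambda u,v,z:bp("scene",290+u/2.5-.5,75+v/2.5-.5,z)
print("board FL FR BR BL")
for a,b in zip([(62,340),(375,300),(343,30),(32,68)],[(30,120),(180,287),(335,165),(182,13)]): print(T(*a,200),S(*b,200))
print("tray top: back-left.. ")
for a in [(580,390),(650,412),(598,562),(525,540)]: print(T(*a,34))
for a in [(93,522),(217,500),(230,560),(105,577)]: print('s',S(*a,34))
print("handle",T(301,386,178),S(96,278,178))
print("jigger",bp("top",353.5,282.5,85),bp("scene",270,273,85))
print("decanter",bp("top",408,154,150),'bucket',bp("top",168,180,170),"tumbler",bp("top",475,247,92))
print("tongs",[bp("top",*q,4) for q in[(179,217),(149,266),(166,271)]])
```

```text
board FL FR BR BL
[659.3 181.9 200. ] [662.5 180.5 200. ]
[686.8 -64.4 200. ] [688.2 -65.2 200. ]
[902.7 -42.8 200. ] [904.3 -39.9 200. ]
[876.6 204.6 200. ] [879.3 206.1 200. ]
tray top: back-left.. 
[ 627.5 -247.2   34. ]
[ 607.2 -307.9   34. ]
[ 477.1 -259.1   34. ]
[ 497.2 -196.    34. ]
s [ 501.7 -196.4   34. ]
s [ 629.7 -250.    34. ]
s [ 604.3 -309.6   34. ]
s [ 481.1 -251.8   34. ]
handle [622.  -5. 178.] [627.7  -4.3 178. ]
jigger [ 382.4 -103.7   85. ] [386.8 -98.8  85. ]
decanter [ 741.1 -259.1  150. ] bucket [676.5 406.2 170. ] tumbler [ 479.  -453.1   92. ]
tongs [array([583. , 423.5,   4. ]), array([434.7, 514.7,   4. ]), array([418.8, 462.6,   4. ])]
```

Call:
servo_tool:
  moves:
    - [[0,0,0],[0,0,-0.115],0]
    - [[0,0,0],[0,0,-0.115],0]
    - [[0,0,0],[0,0,-0.115],0]
    - [[0,0,0],[0,0,-0.115],0]
    - [[-0.016,-0.03,-0.0015],[0,0,0],0]
    - [[-0.016,-0.03,-0.0015],[0,0,0],0]
    - [[-0.016,-0.03,-0.0015],[0,0,0],0]
    - [[-0.016,-0.03,-0.0015],[0,0,0],0]

```text
time: 0.77
tcp_pos: [284.5, 449.0, 258.9]
orientation: [-0.054, 0.999, -0.0, -0.0]
force: [1.5, 0.6, 0.3]
gripper_width: 85.6
finger_force: 0.0
```

Call:
servo_tool:
  moves:
    - [[-0.016,-0.03,-0.0015],[0,0,0],0]
    - [[-0.016,-0.03,-0.0015],[0,0,0],0]
    - [[-0.016,-0.03,-0.0015],[0,0,0],0]
    - [[-0.016,-0.03,-0.0015],[0,0,0],0]
    - [[-0.016,-0.03,-0.0015],[0,0,0],0]
    - [[-0.016,-0.03,-0.0015],[0,0,0],0]
    - [[-0.016,-0.03,-0.0015],[0,0,0],0]
    - [[-0.016,-0.03,-0.0015],[0,0,0],0]

```text
time: 1.43
tcp_pos: [437.4, 223.7, 271.1]
orientation: [-0.053, 0.999, 0.0, -0.0]
force: [1.1, 1.1, 0.0]
gripper_width: 85.2
finger_force: 0.0
```

Call:
servo_tool:
  moves:
    - [[-0.016,-0.03,-0.0015],[0,0,0],0]
    - [[-0.016,-0.03,-0.0015],[0,0,0],0]
    - [[-0.016,-0.03,-0.0015],[0,0,0],0]
    - [[-0.016,-0.03,-0.0015],[0,0,0],0]
    - [[-0.016,-0.03,-0.0015],[0,0,0],0]
    - [[-0.016,-0.03,-0.0015],[0,0,0],0]
    - [[-0.016,-0.03,-0.0015],[0,0,0],0]
    - [[-0.016,-0.03,0],[0,0,0],0]

```text
time: 2.1
tcp_pos: [590.3, -1.4, 281.7]
orientation: [-0.053, 0.999, 0.0, -0.0]
force: [0.4, 0.9, 0.3]
gripper_width: 85.1
finger_force: 0.0
```

```bash
cat >> h.py <<'E'
def cam():
    o=robot.get_obs();p=robot.camera_params("wrist");W=np.eye(4)
    W[:3,:3]=R.from_quat(o['orientation']).as_matrix();W[:3,3]=o['tcp_pos']
    return W@np.array(p['tool_from_camera']),p
def wbp(C,p,u,v,z):
    f=200/np.tan(np.radians(p['vfov']/2));a=np.array([u-p['cx'],-(v-p['cy'])]);r=np.hypot(*a);t=r/f
    d=C[:3,:3]@np.array([*(a/r*np.sin(t)),-np.cos(t)]);c=C[:3,3]
    return (c+d*(z-c[2])/d[2]).round(1)
def to(x,y,z):
    o=robot.get_obs();return R.from_quat(o['orientation']).inv().apply(np.array([x,y,z])-o['tcp_pos']).round(1)
def st():
    o=robot.get_obs();m=R.from_quat(o['orientation']).as_matrix()
    print('t',o['time'],'tcp',o['tcp_pos'].round(1),'tx',m[:,0].round(3),'ty',m[:,1].round(3),'tz',m[:,2].round(3),'F',o['force'].round(1),'w',round(o['gripper_width'],1),'ff',o['finger_force'],'q',o['joint_pos'].round(2))
E
python3 - <<'E'
from h import *
C,p=cam(); np.savez('w0.npz',C=C)
cv2.imwrite('pics/w0.png',robot.grab_frame('wrist')[:,:,::-1]); st()
E
```

```text
t 2.15 tcp [592.8  -6.3 280.2] tx [-0.995 -0.102  0.   ] ty [-0.102  0.995 -0.002] tz [ 0.    -0.002 -1.   ] F [-0.9 -4.6 -2.1] w 85.2 ff 0.0 q [-0.23  0.09  0.13  1.61 -0.   -0.33]
```

View pics/w0.png

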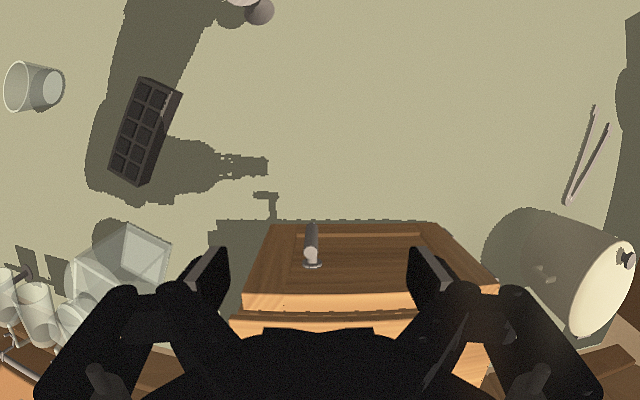

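The wrist view shows the bar top at about (310,253), the door's outer top edge from (245,291) at the free edge to (498,285), and the tray-top corners at (147,77), (182,92), (108,172) and (144,186).

Run:
```python
from h import *
C=np.load('w0.npz')['C'];p=robot.camera_params('wrist')
B=lambda *a:wbp(C,p,*a)
print('bar',B(310,253,178),'bar bottom',B(311,224,118),'door edge',B(245,291,185),B(498,285,185))
print('tray',[B(*q,34) for q in[(147,77),(182,92),(144,186),(110,170)]])
print('jig',B(258,10,85))
# zoom
im=cv2.imread('pics/w0.png')[205:325,230:510]
cv2.imwrite('pics/w0c.png',cv2.resize(im,None,fx=2.85,fy=2.85,interpolation=cv2.INTER_CUBIC))
```

```text
bar [627.1  -2.2 178. ] bar bottom [623.6  -3.  118. ] door edge [665.4 -52.8 185. ] [644.6 173.5 185. ]
tray [array([ 479.3, -235. ,   34. ]), array([ 499.8, -180. ,   34. ]), array([ 625.9, -234. ,   34. ]), array([ 607.7, -294.5,   34. ])]
jig [410.8 -81.3  85. ]
```

View pics/w0c.png

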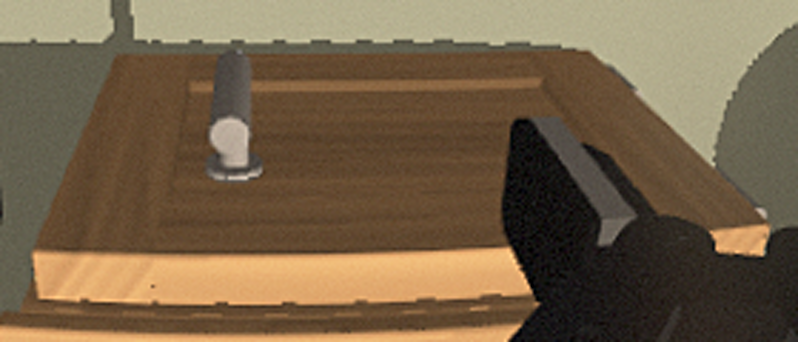

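Run:
```python
from h import *
C,p=cam(); g=robot.grab_frame('wrist')[:,:,::-1].copy(); cv2.imwrite('pics/w1.png',g); st()
a=cv2.imread('pics/w0.png')
def m(u,v,k=16):
    t=a[max(v-k,0):v+k,max(u-k,0):u+k];r=cv2.matchTemplate(g,t,cv2.TM_CCOEFF_NORMED);_,s,_,l=cv2.minMaxLoc(r)
    return l[0]+u-max(u-k,0),l[1]+v-max(v-k,0),round(s,2)
for n,u,v,z in[('bar',310,253,178),('e1',245,291,185),('e2',498,285,185),('t',147,77,34),('t',182,92,34),('t',144,186,34),('t',110,170,34),('barbottom',311,224,118)]:
    q=m(u,v);print(n,q,wbp(C,p,q[0],q[1],z))
```

```text
t 2.2 tcp [591.2  -3.8 280.1] tx [-0.995 -0.102  0.002] ty [-0.102  0.995 -0.   ] tz [-0.001 -0.    -1.   ] F [-0.2  0.7 -1. ] w 85.5 ff 0.0 q [-0.23  0.09  0.13  1.61 -0.   -0.33]
bar (316, 252, 0.95) [627.5  -2.8 178. ]
e1 (251, 291, 0.96) [666.  -52.7 185. ]
e2 (498, 285, 0.91) [646.6 166.7 185. ]
t (150, 76, 0.96) [ 480.  -234.6   34. ]
t (185, 90, 0.96) [ 499.2 -180.4   34. ]
t (147, 185, 0.96) [ 625.5 -233.8   34. ]
t (112, 169, 0.97) [ 607.3 -295.2   34. ]
barbottom (315, 223, 0.97) [624.1  -4.6 118. ]
```

Call:
servo_tool:
  moves:
    - [[-0.0044,-0.0004,0.015],[0,0,0],0]
    - [[-0.0044,-0.0004,0.015],[0,0,0],0]
    - [[-0.0044,-0.0004,0.015],[0,0,0],0]
    - [[-0.0044,-0.0004,0.015],[0,0,0],0]
    - [[-0.0044,-0.0004,0.015],[0,0,0],0]
    - [[-0.0044,-0.0004,0.015],[0,0,0],0]
    - [[-0.0044,-0.0004,0.015],[0,0,0],0]
    - [[-0.0044,-0.0004,0.014],[0,0,0],0]

```text
time: 2.87
tcp_pos: [624.7, 1.3, 161.5]
orientation: [-0.053, 0.999, 0.0, -0.0]
force: [-0.6, 0.0, 0.4]
gripper_width: 85.4
finger_force: 0.0
```

Call:
servo_tool:
  moves:
    - [[0,0,0],[0,0,0],200]
    - [[0,0,0],[0,0,0],255]
    - [[0,0,0],[0,0,0],255]
    - [[0,0,0],[0,0,0],255]
    - [[0,0,0],[0,0,0],255]
    - [[0,0,0],[0,0,0],255]
    - [[0,0,0],[0,0,0],255]
    - [[0,0,0],[0,0,0],255]

```text
time: 3.53
tcp_pos: [625.8, -3.5, 164.3]
orientation: [-0.051, 0.999, -0.004, 0.001]
force: [-0.9, -20.1, 3.2]
gripper_width: 10.4
finger_force: 58.4
```

Call:
servo_tool:
  moves:
    - [[0,-0.003,0],[0,0,0],255]
    - [[0.0026,0.0007,0],[0,0,0.015],255]
    - [[0.0052,0.0014,0],[0,0,0.03],255]
    - [[0.0052,0.0014,0],[0,0,0.03],255]
    - [[0.0052,0.0014,0],[0,0,0.03],255]
    - [[0.0052,0.0014,0],[0,0,0.03],255]
    - [[0.0052,0.0014,0],[0,0,0.03],255]
    - [[0.0052,0.0014,0],[0,0,0.03],255]

```text
time: 4.2
tcp_pos: [591.6, 4.8, 164.2]
orientation: [0.046, 0.999, -0.001, 0.001]
force: [-0.9, -6.8, 5.0]
gripper_width: 10.3
finger_force: 59.9
```

```bash
python3 -c "
from h import *
st()"
```

```text
t 4.2 tcp [591.6   4.8 164.2] tx [-0.996  0.091 -0.002] ty [ 0.091  0.996 -0.002] tz [ 0.002 -0.003 -1.   ] F [-0.9 -6.8  5. ] w 10.3 ff 59.894986152648926 q [-0.21  0.08 -0.09  1.4  -0.   -0.12]
```

Call:
servo_tool:
  moves:
    - [[0.0138,0.0036,0],[0,0,0.08],255]
    - [[0.0138,0.0041,0],[0,0,0.08],255]
    - [[0.0138,0.0041,0],[0,0,0.08],255]
    - [[0.0138,0.0041,0],[0,0,0.08],255]
    - [[0.0138,0.0041,0],[0,0,0.08],255]
    - [[0.0138,0.0041,0],[0,0,0.08],255]
    - [[0.0138,0.0041,0],[0,0,0.08],255]
    - [[0.0138,0.0041,0],[0,0,0.08],255]

```text
time: 4.87
tcp_pos: [501.6, 74.9, 164.2]
orientation: [0.359, 0.934, 0.0, 0.001]
force: [1.1, 0.4, 4.8]
gripper_width: 10.3
finger_force: 59.9
```

```bash
python3 -c "
from h import *
st()"
```

```text
t 4.8667 tcp [501.6  74.9 164.2] tx [-0.743  0.669 -0.002] ty [0.669 0.743 0.001] tz [ 0.002 -0.001 -1.   ] F [1.1 0.4 4.8] w 10.3 ff 59.89607334136963 q [-0.11 -0.18 -0.34  1.41 -0.    0.62]
```

Call:
servo_tool:
  moves:
    - [[0.0138,0.0041,0],[0,0,0.08],255]
    - [[0.0138,0.0041,0],[0,0,0.08],255]
    - [[0.0138,0.0041,0],[0,0,0.08],255]
    - [[0.0138,0.0041,0],[0,0,0.08],255]
    - [[0.0138,0.0041,0],[0,0,0.08],255]
    - [[0.0138,0.0041,0],[0,0,0.08],255]
    - [[0.0138,0.0041,0],[0,0,0.08],255]
    - [[0.0138,0.0041,0],[0,0,0.08],255]

```text
time: 5.53
tcp_pos: [471.5, 184.7, 164.1]
orientation: [0.634, 0.774, 0.001, 0.001]
force: [3.7, -0.2, 2.8]
gripper_width: 10.5
finger_force: 59.8
```

Call:
servo_tool:
  moves:
    - [[0,0,0],[0,0,0],255]
    - [[0,0,0],[0,0,0],150]
    - [[0,0,0],[0,0,0],150]
    - [[0,0,0],[0,0,0],150]
    - [[0,0,0],[0,0,0],150]
    - [[0,0,-0.01],[0,0,0],150]
    - [[0,0,-0.025],[0,0,0],150]
    - [[0,0,-0.025],[0,0,0],150]

```text
time: 6.2
tcp_pos: [470.4, 183.4, 223.3]
orientation: [0.632, 0.775, -0.001, -0.001]
force: [-0.2, 0.8, 0.1]
gripper_width: 35.5
finger_force: 0.0
```

Run:
```python
from h import *
st()
g=robot.grab_frame('top')[:,:,::-1];cv2.imwrite('pics/top2.png',cv2.resize(g[85:310,220:450],None,fx=2.6,fy=2.6,interpolation=cv2.INTER_CUBIC))
```

```text
t 6.2 tcp [470.4 183.4 223.3] tx [-0.2   0.98  0.  ] ty [ 0.98   0.2   -0.002] tz [-0.002 -0.    -1.   ] F [-0.2  0.8  0.1] w 35.5 ff 0.0 q [ 0.11 -0.19 -0.24  1.52  0.    1.48]
```

View pics/top2.png

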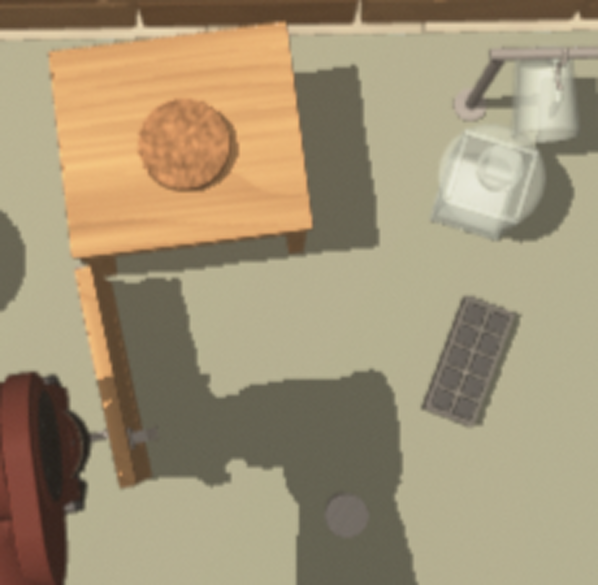

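Call:
servo_tool:
  moves:
    - [[0,0,-0.003],[0,0,-0.1226],100]
    - [[0,0,-0.003],[0,0,-0.1226],50]
    - [[0,0,-0.003],[0,0,-0.1226],0]
    - [[0,0,-0.003],[0,0,-0.1226],0]
    - [[0,0,-0.003],[0,0,-0.1226],0]
    - [[0,0,-0.003],[0,0,-0.1226],0]
    - [[0,0,-0.003],[0,0,-0.1226],0]
    - [[0,0,-0.003],[0,0,-0.1226],0]

```text
time: 6.92
tcp_pos: [471.3, 183.6, 247.6]
orientation: [0.19, 0.982, 0.0, 0.0]
force: [1.0, 0.2, -0.1]
gripper_width: 85.6
finger_force: 0.0
```

Call:
servo_tool:
  moves:
    - [[-0.0142,-0.0231,0],[0,0,0],0]
    - [[-0.0142,-0.0231,0],[0,0,0],0]
    - [[-0.0142,-0.0231,0],[0,0,0],0]
    - [[-0.0142,-0.0231,0],[0,0,0],0]
    - [[-0.0142,-0.0231,0],[0,0,0],0]
    - [[-0.0142,-0.0231,0],[0,0,0],0]
    - [[-0.0142,-0.0231,0],[0,0,0],0]
    - [[-0.0142,-0.0231,0],[0,0,0],0]

```text
time: 7.58
tcp_pos: [506.4, -31.9, 247.5]
orientation: [0.193, 0.981, 0.0, 0.0]
force: [0.9, 0.3, 0.0]
gripper_width: 85.1
finger_force: 0.0
```

Call:
servo_tool:
  moves:
    - [[-0.0142,-0.0231,0],[0,0,0],0]
    - [[-0.0142,-0.0231,0],[0,0,0],0]
    - [[-0.0142,-0.0231,0],[0,0,0],0]
    - [[-0.0142,-0.0231,0],[0,0,0],0]
    - [[-0.0142,-0.0231,0.006],[0,0,0],0]
    - [[-0.0142,-0.0231,0.012],[0,0,0],0]
    - [[-0.0142,-0.0231,0.012],[0,0,0],0]
    - [[-0.0142,-0.0231,0.01],[0,0,0],0]

```text
time: 8.25
tcp_pos: [541.5, -246.0, 206.7]
orientation: [0.193, 0.981, -0.0, 0.0]
force: [0.0, 0.4, -0.3]
gripper_width: 85.6
finger_force: 0.0
```

Run:
```python
from h import *
robot.grab_frame('top');robot.grab_frame('top');robot.grab_frame('top')
C,p=cam();np.savez('w2.npz',C=C)
cv2.imwrite('pics/w2.png',robot.grab_frame('wrist')[:,:,::-1]); st()
```

```text
t 8.45 tcp [ 541.3 -244.8  206.8] tx [-0.925  0.379  0.001] ty [0.379 0.925 0.001] tz [-0.001  0.001 -1.   ] F [-0.3 -0.5  1. ] w 84.9 ff 0.0 q [-0.64  0.08 -0.01  1.48  0.   -0.26]
```

View pics/w2.png

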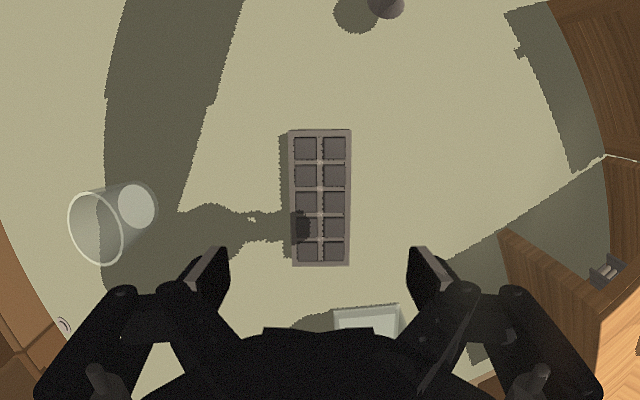

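The tray-top corners are at (289,130), (351,129), (349,265) and (293,265), nearly square to the tool. The decanter is just beyond at (365,318).

Run:
```python
from h import *
C=np.load('w2.npz')['C'];p=robot.camera_params('wrist')
P=np.array([wbp(C,p,*q,34) for q in[(289,130),(351,129),(349,265),(293,265)]]);print(P,P.mean(0));
d=(P[2]+P[3]-P[0]-P[1])/2;print(np.hypot(*d[:2]),np.arctan2(d[1],d[0]))
print('tool',to(*P.mean(0)))
```

```text
[[ 477.3 -247.7   34. ]
 [ 498.7 -193.4   34. ]
 [ 628.7 -245.3   34. ]
 [ 606.1 -299.8   34. ]] [ 552.7  -246.55   34.  ]
139.45737700100355 -0.3821042452598038
tool [-11.4   2.6 172.8]
```

Call:
servo_tool:
  moves:
    - [[0.007,0,0.022],[0,0,0],0]
    - [[0.007,0,0.022],[0,0,0],0]
    - [[0.007,0,0.022],[0,0,0],0]
    - [[0.0065,0,0.022],[0,0,0],0]
    - [[0,0,0.024],[0,0,0],0]
    - [[0,0,0.024],[0,0,0],0]
    - [[0,0,0.024],[0,0,0],0]
    - [[0,0,0.017],[0,0,0],0]

```text
time: 9.12
tcp_pos: [516.0, -232.5, 28.8]
orientation: [0.192, 0.981, 0.0, -0.0]
force: [0.0, 0.3, 0.4]
gripper_width: 85.3
finger_force: 0.0
```

Call:
servo_tool:
  moves:
    - [[0,0,0],[0,0,0],60]
    - [[0,0,0],[0,0,0],140]
    - [[0,0,0],[0,0,0],140]
    - [[0,0,0],[0,0,0],140]
    - [[0,0,0],[0,0,0],140]
    - [[0,0,0],[0,0,0],140]
    - [[0,0,0],[0,0,0],140]
    - [[0,0,0],[0,0,0],140]

```text
time: 9.78
tcp_pos: [516.9, -234.0, 31.4]
orientation: [0.193, 0.981, -0.0, 0.001]
force: [-2.4, 4.2, 7.8]
gripper_width: 58.5
finger_force: 68.6
```

```bash
python3 -c "
from h import *
st()"
```

```text
t 9.7833 tcp [ 516.9 -234.    31.4] tx [-0.926  0.378 -0.002] ty [0.378 0.926 0.   ] tz [ 0.002 -0.    -1.   ] F [-2.4  4.2  7.8] w 58.5 ff 68.55711221694946 q [-0.66  0.09 -0.33  1.15  0.   -0.27]
```

Call:
servo_tool:
  moves:
    - [[0,0,-0.005],[0,0,0],140]
    - [[0,0,0],[0,0,-0.124],140]
    - [[0,0,0],[0,0,-0.124],140]
    - [[0,0,0],[0,0,-0.124],140]
    - [[0,0,0],[0,0,-0.123],140]
    - [[-0.003,0.015,0],[0,0,0],140]
    - [[-0.006,0.03,0],[0,0,0],140]
    - [[-0.006,0.03,0],[0,0,0],140]

```text
time: 10.45
tcp_pos: [522.7, -157.0, 34.6]
orientation: [-0.051, 0.999, 0.0, -0.0]
force: [-0.2, -0.3, -6.3]
gripper_width: 58.6
finger_force: 67.0
```

Call:
servo_tool:
  moves:
    - [[-0.006,0.03,0],[0,0,0],140]
    - [[-0.006,0.03,0],[0,0,0],140]
    - [[-0.006,0.03,0],[0,0,0],140]
    - [[-0.006,0.03,0],[0,0,0],140]
    - [[-0.006,0.03,0],[0,0,0],140]
    - [[-0.006,0.03,0],[0,0,0],140]
    - [[-0.003,0.015,0],[0,0,0],140]
    - [[0,0,0],[0,0,0],140]

```text
time: 11.12
tcp_pos: [540.3, 44.1, 34.5]
orientation: [-0.054, 0.999, 0.001, -0.0]
force: [-0.4, 0.4, -6.1]
gripper_width: 58.8
finger_force: 67.3
```

Run:
```python
from h import *
robot.grab_frame('wrist')
C,p=cam();np.savez('w3.npz',C=C)
cv2.imwrite('pics/w3.png',robot.grab_frame('wrist')[:,:,::-1]); st()
```

```text
t 11.2167 tcp [540.6  41.2  34.6] tx [-0.994 -0.107  0.001] ty [-0.107  0.994 -0.   ] tz [-0.001 -0.    -1.   ] F [-1.8 -0.6 -6.4] w 58.9 ff 67.24836230278015 q [-0.17  0.01 -0.4   1.16 -0.   -0.27]
```

View pics/w3.png

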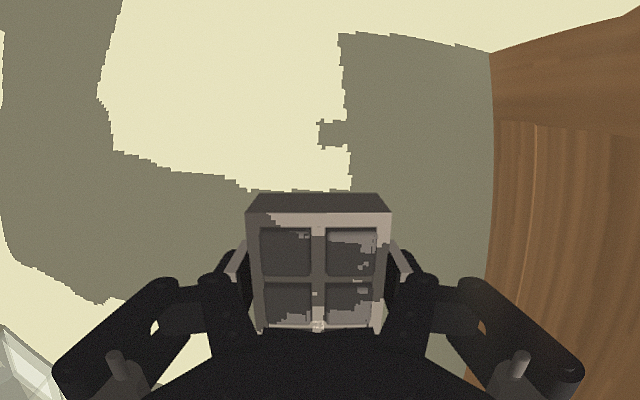

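Call:
servo_tool:
  moves:
    - [[-0.006,0,0],[0,0,0],140]
    - [[-0.01,0,0],[0,0,0],140]
    - [[-0.012,0,0],[0,0,0],140]
    - [[-0.012,0,0],[0,0,0],140]
    - [[-0.012,0,0],[0,0,0],140]
    - [[-0.012,0,0],[0,0,0],140]
    - [[-0.007,0,0],[0,0,0],140]
    - [[-0.003,0,0],[0,0,0],140]

```text
time: 11.88
tcp_pos: [615.7, 47.4, 34.7]
orientation: [-0.053, 0.999, -0.0, 0.0]
force: [0.2, 0.2, -6.8]
gripper_width: 58.9
finger_force: 67.2
```

Call:
servo_tool:
  moves:
    - [[0,0,0.002],[0,0,0],140]
    - [[0,0,0.002],[0,0,0],140]
    - [[0,0,0],[0,0,0],100]
    - [[0,0,0],[0,0,0],40]
    - [[0,0,0],[0,0,0],0]
    - [[0,0,0],[0,0,0],0]
    - [[0,0,0],[0,0,0],0]
    - [[0,0,0],[0,0,0],0]

```text
time: 12.55
tcp_pos: [614.7, 48.3, 31.0]
orientation: [-0.053, 0.999, 0.0, 0.0]
force: [1.3, -0.7, 1.3]
gripper_width: 85.3
finger_force: 0.0
```

Call:
servo_tool:
  moves:
    - [[0.015,0,0],[0,0,0],0]
    - [[0.015,0,0],[0,0,0],0]
    - [[0.015,0,0],[0,0,0],0]
    - [[0.015,0,0],[0,0,0],0]
    - [[0.015,0,0],[0,0,0],0]
    - [[0.01,0,0],[0,0,0],0]
    - [[0.005,0,0],[0,0,0],0]
    - [[0,0,0],[0,0,0],60]

```text
time: 13.22
tcp_pos: [524.6, 38.7, 30.9]
orientation: [-0.053, 0.999, 0.0, 0.0]
force: [-0.6, -0.1, 0.4]
gripper_width: 75.3
finger_force: 0.0
```

Call:
servo_tool:
  moves:
    - [[0,0,0],[0,-0.12,0],120]
    - [[0,0,0],[0,-0.12,0],120]
    - [[0,0,0],[0,-0.12,0],120]
    - [[0,0,0],[0,-0.12,0],120]
    - [[0,0,0],[0,-0.12,0],120]
    - [[0,0,0],[0,0,0],120]
    - [[0,0,0],[0,0,0],120]
    - [[0,0,0],[0,0,0],120]

```text
time: 13.88
tcp_pos: [525.7, 38.3, 34.1]
orientation: [-0.051, 0.972, 0.013, 0.229]
force: [-0.1, -0.1, 1.0]
gripper_width: 45.3
finger_force: 0.0
```

Run:
```python
from h import *
C,p=cam();np.savez('w4.npz',C=C)
cv2.imwrite('pics/w4.png',robot.grab_frame('wrist')[:,:,::-1]); st()
```

```text
t 13.9333 tcp [525.9  38.4  34.2] tx [-0.89  -0.093 -0.447] ty [-0.105  0.994  0.002] tz [ 0.444  0.048 -0.894] F [ 0.2 -0.8 -0.3] w 44.9 ff 0.0 q [-0.27 -0.67 -1.03  0.78  0.16 -0.33]
```

Call:
servo_tool:
  moves:
    - [[-0.016,0,0.008],[0,0,0],120]
    - [[-0.016,0,0.008],[0,0,0],120]
    - [[0,0,0],[0,-0.12,0],120]
    - [[-0.0067,0,0.0044],[0,0,0],120]
    - [[-0.0067,0,0.0044],[0,0,0],120]
    - [[-0.0067,0,0.0044],[0,0,0],120]
    - [[-0.0067,0,0.0044],[0,0,0],120]
    - [[-0.0067,0,0.0044],[0,0,0],120]

```text
time: 14.6
tcp_pos: [600.2, 46.9, 30.6]
orientation: [-0.05, 0.961, 0.016, 0.272]
force: [-5.3, -1.0, 2.9]
gripper_width: 45.2
finger_force: 2.8
```

```bash
cat >> h.py <<'E'
def cup():
    o=robot.get_obs();c,s=np.cos(.106),np.sin(.106);d=o['tcp_pos'][:2]-[673.5,59];f=R.from_quat(o['orientation']).inv().apply([c,s,0])
    print('cup',(c*d[0]+s*d[1]).round(1),(c*d[1]-s*d[0]).round(1),'fwd in tool',f.round(3))
E
python3 -c "
from h import *
st();cup()"
```

```text
t 14.6 tcp [600.2  46.9  30.6] tx [-0.847 -0.087 -0.524] ty [-0.104  0.995  0.004] tz [ 0.521  0.058 -0.852] F [-5.3 -1.   2.9] w 45.2 ff 2.797133009880781 q [-0.22 -0.44 -0.92  0.57  0.17 -0.28]
cup -74.2 -4.3 fwd in tool [-0.852  0.001  0.524]
```

Call:
servo_tool:
  moves:
    - [[-0.007,0,0.0039],[0,0,0],120]
    - [[-0.007,0,0.0039],[0,0,0],120]
    - [[-0.007,0,0.0039],[0,0,0],120]
    - [[-0.007,0,0.0039],[0,0,0],120]
    - [[-0.007,0,0.0039],[0,0,0],120]
    - [[-0.007,0,0.0039],[0,0,0],120]
    - [[-0.007,0,0.0039],[0,0,0],120]
    - [[-0.007,0,0.0039],[0,0,0],120]

```text
time: 15.27
tcp_pos: [663.8, 53.6, 32.6]
orientation: [-0.05, 0.961, 0.016, 0.271]
force: [-2.0, -0.2, -2.6]
gripper_width: 45.0
finger_force: 1.3
```

```bash
python3 -c "
from h import *
st();cup()"
```

```text
t 15.2667 tcp [663.8  53.6  32.6] tx [-0.848 -0.087 -0.523] ty [-0.104  0.995  0.004] tz [ 0.52   0.058 -0.852] F [-2.  -0.2 -2.6] w 45.0 ff 1.3008925504982471 q [-0.18 -0.2  -0.72  0.52  0.15 -0.24]
cup -10.2 -4.3 fwd in tool [-0.852  0.001  0.523]
```

Call:
servo_tool:
  moves:
    - [[-0.0043,0,0.0026],[0,0,0],120]
    - [[-0.0043,0,0.0026],[0,0,0],120]
    - [[-0.0043,0,0.0026],[0,0,0],120]
    - [[-0.003,0,0.0018],[0,0,0],120]
    - [[-0.0015,0,0.0009],[0,0,0],120]
    - [[0,0,0],[0,0,0],120]
    - [[0.009,0,-0.006],[0,0,0],120]
    - [[0.017,0,-0.011],[0,0,0],120]

```text
time: 15.93
tcp_pos: [654.2, 52.1, 37.5]
orientation: [-0.05, 0.96, 0.016, 0.276]
force: [0.5, -0.0, 0.5]
gripper_width: 45.1
finger_force: 0.0
```

Call:
servo_tool:
  moves:
    - [[0.02,0,-0.014],[0,0,0],120]
    - [[0.02,0,-0.014],[0,0,0],120]
    - [[0.02,0,-0.014],[0,0,0],120]
    - [[0.02,0,-0.014],[0,0,0],120]
    - [[0.01,0,-0.007],[0,0,0],120]
    - [[0.0,0,0],[0,0,0],120]
    - [[0,0,0],[0,0,0],120]
    - [[0,0,0],[0,0,0],120]

```text
time: 16.6
tcp_pos: [544.5, 40.7, 42.7]
orientation: [-0.05, 0.96, 0.015, 0.275]
force: [-0.6, -0.9, -0.4]
gripper_width: 45.2
finger_force: 0.0
```

Run:
```python
from h import *
st();cup()
C,p=cam();np.savez('w5.npz',C=C)
g=robot.grab_frame('wrist')[:,:,::-1];t=robot.grab_frame('top')[:,:,::-1]
s=robot.grab_frame('scene')[:,:,::-1]
cv2.imwrite('pics/w5.png',np.vstack([np.hstack([g[:, :400],cv2.resize(s[60:260,200:400],(400,400),interpolation=cv2.INTER_CUBIC)])]))
cv2.imwrite('pics/w5g.png',g)
```

```text
t 16.6 tcp [544.5  40.7  42.7] tx [-0.844 -0.087 -0.53 ] ty [-0.104  0.995  0.002] tz [ 0.527  0.057 -0.848] F [-0.6 -0.9 -0.4] w 45.2 ff 0.0 q [-0.27 -0.74 -1.09  0.7   0.2  -0.32]
cup -130.2 -4.6 fwd in tool [-0.848  0.001  0.53 ]
```

View pics/w5.png

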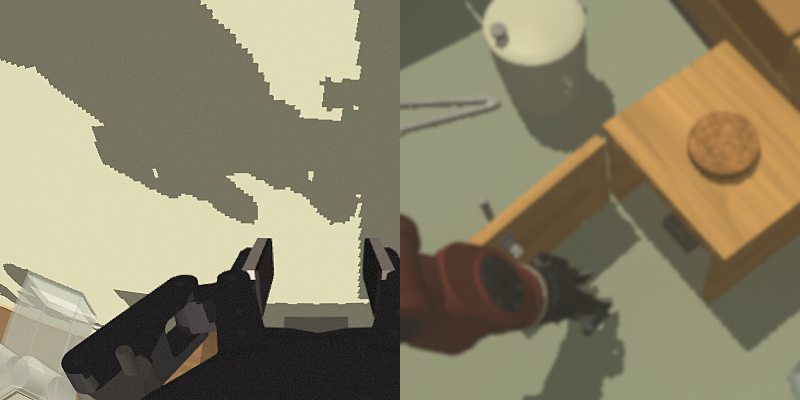

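The tray's near bottom edge shows at about row 317 (columns 283–348), inside the dark cupboard. I'll compute its depth.

Run:
```python
from h import *
C=np.load('w5.npz')['C'];p=robot.camera_params('wrist');c,s=np.cos(.106),np.sin(.106)
for q in[(284,317),(348,317)]:
    w=wbp(C,p,*q,0);d=w[:2]-[673.5,59];print(w,'cup',c*d[0]+s*d[1],c*d[1]-s*d[0])
# hinge/ door pushing geometry
H=np.array([673.5-9*c-118*s,59-9*s+118*c]);print('hinge',H)
for th in (1.475,):
    for r in (215,):
        a=.106-th; 
        # door frame -> world: rotate by .106-th
        f=lambda x,y:H+np.array([np.cos(a)*x-np.sin(a)*y,np.sin(a)*x+np.cos(a)*y])
        print('outer face at r215',f(-9,-215),'free edge corner',f(-9,-234),'start tcp, 50 off',f(-60,-205),'handle',f(-44,-175))
```

```text
[707.   26.8   0. ] cup 29.9051613506769 -35.563623614445994
[700.7  87.5   0. ] cup 30.062679278580042 25.462233103033924
hinge [652.06592483 175.38548201]
outer face at r215 [439.62481289 141.11050633] free edge corner [421.01035858 137.30234528] start tcp, 50 off [439.19998812 193.07991583] handle [471.79810424 183.41747176]
```

Call:
servo_tool:
  moves:
    - [[0,0,0],[0,0.111,0],200]
    - [[0,0,0],[0,0.111,0],255]
    - [[0,0,0],[0,0.111,0],255]
    - [[0,0,0],[0,0.111,0],255]
    - [[0,0,0],[0,0.111,0],255]
    - [[0,0,-0.038],[0,0,0],255]
    - [[0,0,-0.038],[0,0,0],255]
    - [[0,0,-0.038],[0,0,0],255]

```text
time: 17.42
tcp_pos: [532.6, 40.0, 153.2]
orientation: [-0.052, 0.998, 0.005, 0.038]
force: [0.2, -0.2, 0.0]
gripper_width: 0.1
finger_force: 0.0
```

Call:
servo_tool:
  moves:
    - [[0,0,-0.038],[0,0,0],255]
    - [[0,0,-0.038],[0,0,0],255]
    - [[0,0,-0.015],[0,0,0],255]
    - [[0.019,0.0304,0],[0,0,0],255]
    - [[0.019,0.0304,0],[0,0,0],255]
    - [[0.019,0.0304,0],[0,0,0],255]
    - [[0.019,0.0304,0],[0,0,0],255]
    - [[0.019,0.0304,0],[0,0,0],255]

```text
time: 18.08
tcp_pos: [415.3, 181.0, 238.7]
orientation: [-0.051, 0.998, 0.004, 0.041]
force: [0.6, 0.1, 0.1]
gripper_width: -0.0
finger_force: 0.0
```

Call:
servo_tool:
  moves:
    - [[0,0,0],[0,0,0.122],255]
    - [[0,0,0],[0,0,0.122],255]
    - [[0,0,0],[0,0,0.122],255]
    - [[0,0,0],[0,0,0.122],255]
    - [[0,0,0],[0,0,0.122],255]
    - [[0,0,0],[0,0,0.122],255]
    - [[0,0,0],[0,0,0.122],255]
    - [[0,0,0],[0,0,0.122],255]

```text
time: 18.75
tcp_pos: [416.4, 180.1, 238.8]
orientation: [0.425, 0.904, 0.023, 0.034]
force: [-1.2, -0.3, -0.8]
gripper_width: -0.1
finger_force: 0.0
```

Call:
servo_tool:
  moves:
    - [[0,0,0],[0,0,0.122],255]
    - [[0,0,0],[0,0,0.122],255]
    - [[0,0,0],[0,0,0.122],255]
    - [[0,0,0],[0,0,0.122],255]
    - [[0,0,0],[0,0,0.012],255]
    - [[0,0,0],[0,0,0],255]
    - [[0,0,0],[0,0,0],255]
    - [[0,0,0],[0,0,0],255]

```text
time: 19.42
tcp_pos: [416.0, 179.9, 239.2]
orientation: [0.632, 0.774, 0.031, 0.028]
force: [-0.3, 0.1, 0.0]
gripper_width: -0.3
finger_force: 0.0
```

```bash
cat >> h.py <<'E'
HX=np.array([652.07,175.39])
def door(th):
    "tcp in door frame at angle th, and tool yaw error"
    o=robot.get_obs();a=.106-th;d=o['tcp_pos'][:2]-HX;M=np.array([[np.cos(a),np.sin(a)],[-np.sin(a),np.cos(a)]])
    tx=R.from_quat(o['orientation']).as_matrix()[:2,0]
    print('door frame',(M@d).round(1),'tx in door',(M@tx).round(3),'F',o['force'].round(1))
E
python3 -c "
from h import *
st();door(1.475)"
```

```text
t 19.4167 tcp [416.  179.9 239.2] tx [-0.2    0.98  -0.004] ty [0.976 0.199 0.083] tz [ 0.082  0.013 -0.997] F [-0.3  0.1  0. ] w -0.3 ff 0.0 q [ 0.12 -0.46 -0.44  1.51  0.    1.49]
door frame [ -51.8 -230.4] tx in door [-1.     0.001] F [-0.3  0.1  0. ]
```

Call:
servo_tool:
  moves:
    - [[-0.006,0.008,0],[0.083,0,0],255]
    - [[-0.006,0.008,0.01],[0,0,0],255]
    - [[0,0,0.017],[0,0,0],255]
    - [[0,0,0.017],[0,0,0],255]
    - [[0,0,0.017],[0,0,0],255]
    - [[0,0,0.017],[0,0,0],255]
    - [[0,0,0],[0,0,0],255]
    - [[0,0,0],[0,0,0],255]

```text
time: 20.08
tcp_pos: [433.5, 170.9, 161.5]
orientation: [0.633, 0.774, -0.001, 0.002]
force: [-0.1, -0.3, 0.9]
gripper_width: 0.0
finger_force: 0.0
```

Call:
servo_tool:
  moves:
    - [[-0.002,0,0],[0,0,0],255]
    - [[-0.002,0,0],[0,0,0],255]
    - [[-0.002,0,0],[0,0,0],255]
    - [[-0.002,0,0],[0,0,0],255]
    - [[-0.002,0,0],[0,0,0],255]
    - [[-0.002,0,0],[0,0,0],255]
    - [[-0.002,0,0],[0,0,0],255]
    - [[-0.002,0,0],[0,0,0],255]

```text
time: 20.75
tcp_pos: [437.1, 155.1, 162.1]
orientation: [0.634, 0.774, -0.0, 0.002]
force: [-0.4, -0.6, 0.1]
gripper_width: -0.0
finger_force: 0.0
```

```bash
python3 -c "
from h import *
st();door(1.475)"
```

```text
t 20.75 tcp [437.1 155.1 162.1] tx [-0.197  0.98  -0.003] ty [0.98  0.197 0.002] tz [ 0.002 -0.003 -1.   ] F [-0.4 -0.6  0.1] w -0.0 ff 0.0 q [ 0.06 -0.32 -0.47  1.42 -0.    1.43]
door frame [ -23.2 -214.6] tx in door [-1.     0.004] F [-0.4 -0.6  0.1]
```

Call:
servo_tool:
  moves:
    - [[-0.0065,-0.0005,0],[0,0,-0.03],255]
    - [[-0.0108,-0.0007,0],[0,0,-0.05],255]
    - [[-0.0151,-0.0009,0],[0,0,-0.07],255]
    - [[-0.0151,-0.0009,0],[0,0,-0.07],255]
    - [[-0.0151,-0.0009,0],[0,0,-0.07],255]
    - [[-0.0151,-0.0009,0],[0,0,-0.07],255]
    - [[-0.0151,-0.0009,0],[0,0,-0.07],255]
    - [[-0.0151,-0.0009,0],[0,0,-0.07],255]

```text
time: 21.42
tcp_pos: [474.3, 54.2, 162.5]
orientation: [0.421, 0.907, -0.001, 0.002]
force: [-0.4, 0.0, 0.3]
gripper_width: -0.0
finger_force: 0.0
```

```bash
python3 -c "
from h import *
st();door(.975)"
```

```text
t 21.4167 tcp [474.3  54.2 162.5] tx [-0.645  0.764 -0.004] ty [ 0.764  0.645 -0.   ] tz [ 0.002 -0.003 -1.   ] F [-0.4  0.   0.3] w -0.0 ff 0.0 q [-0.16 -0.28 -0.43  1.42 -0.    0.71]
door frame [ -22.2 -214. ] tx in door [-1.  0.] F [-0.4  0.   0.3]
```

Call:
servo_tool:
  moves:
    - [[-0.013,-0.0008,0],[0,0,-0.06],255]
    - [[-0.013,-0.0008,0],[0,0,-0.06],255]
    - [[-0.013,-0.0008,0],[0,0,-0.06],255]
    - [[-0.013,-0.0008,0],[0,0,-0.06],255]
    - [[-0.013,-0.0008,0],[0,0,-0.06],255]
    - [[-0.013,-0.0008,0],[0,0,-0.06],255]
    - [[-0.013,-0.0008,0],[0,0,-0.06],255]
    - [[-0.013,-0.0008,0],[0,0,-0.06],255]

```text
time: 22.08
tcp_pos: [551.9, -14.0, 162.7]
orientation: [0.194, 0.981, -0.001, 0.001]
force: [-0.7, -0.2, -0.2]
gripper_width: 0.1
finger_force: 0.0
```

Call:
servo_tool:
  moves:
    - [[-0.0108,-0.0007,0],[0,0,-0.05],255]
    - [[-0.0108,-0.0007,0],[0,0,-0.05],255]
    - [[-0.0108,-0.0007,0],[0,0,-0.05],255]
    - [[-0.0086,-0.0006,0],[0,0,-0.04],255]
    - [[-0.0065,-0.0005,0],[0,0,-0.03],255]
    - [[-0.0043,-0.0004,0],[0,0,-0.02],255]
    - [[-0.0043,-0.0004,0],[0,0,-0.02],255]
    - [[-0.0043,-0.0004,0],[0,0,-0.02],255]

```text
time: 22.75
tcp_pos: [608.4, -33.9, 163.0]
orientation: [0.056, 0.998, -0.001, 0.001]
force: [0.2, 0.0, -0.1]
gripper_width: 0.1
finger_force: 0.0
```

```bash
python3 -c "
from h import *
st();door(.215)"
```

```text
t 22.75 tcp [608.4 -33.9 163. ] tx [-0.994  0.111 -0.002] ty [ 0.111  0.994 -0.003] tz [ 0.002 -0.003 -1.   ] F [ 0.2  0.  -0.1] w 0.1 ff 0.0 q [-0.27  0.13 -0.04  1.4  -0.   -0.16]
door frame [ -20.6 -212.8] tx in door [-1.     0.003] F [ 0.2  0.  -0.1]
```

Call:
servo_tool:
  moves:
    - [[-0.0039,-0.0004,0],[0,0,-0.018],255]
    - [[-0.0039,-0.0004,0],[0,0,-0.018],255]
    - [[-0.0039,-0.0004,0],[0,0,-0.018],255]
    - [[-0.0039,-0.0004,0],[0,0,-0.018],255]
    - [[-0.0039,-0.0004,0],[0,0,-0.018],255]
    - [[-0.0039,-0.0004,0],[0,0,-0.018],255]
    - [[-0.0026,-0.0003,0],[0,0,-0.012],255]
    - [[-0.0022,-0.0002,0],[0,0,-0.01],255]

```text
time: 23.42
tcp_pos: [636.6, -38.4, 163.1]
orientation: [-0.009, 1.0, -0.002, 0.001]
force: [-0.3, 0.2, 0.3]
gripper_width: -0.1
finger_force: 0.0
```

Call:
servo_tool:
  moves:
    - [[-0.0005,0,0],[0,0,-0.0022],255]
    - [[-0.0005,0,0],[0,0,-0.0022],255]
    - [[-0.0005,0,0],[0,0,-0.0022],255]
    - [[-0.0005,0,0],[0,0,-0.0022],255]
    - [[-0.0005,0,0],[0,0,-0.0022],255]
    - [[-0.0005,0,0],[0,0,-0.0022],255]
    - [[-0.0005,0,0],[0,0,-0.0022],255]
    - [[-0.0005,0,0],[0,0,-0.0022],255]

```text
time: 24.08
tcp_pos: [640.3, -38.2, 163.2]
orientation: [-0.018, 1.0, -0.002, 0.001]
force: [0.3, -0.1, 0.2]
gripper_width: 0.2
finger_force: 0.0
```

```bash
python3 -c "
from h import *
st();door(.067)"
```

```text
t 24.0833 tcp [640.3 -38.2 163.2] tx [-0.999 -0.035 -0.002] ty [-0.035  0.999 -0.003] tz [ 0.002 -0.003 -1.   ] F [ 0.3 -0.1  0.2] w 0.2 ff 0.0 q [-0.26  0.23  0.07  1.41 -0.   -0.3 ]
door frame [ -20.1 -213. ] tx in door [-1.     0.004] F [ 0.3 -0.1  0.2]
```

Call:
servo_tool:
  moves:
    - [[-0.0005,0,0],[0,0,-0.0022],255]
    - [[-0.0005,0,0],[0,0,-0.0022],255]
    - [[-0.0005,0,0],[0,0,-0.0022],255]
    - [[-0.0005,0,0],[0,0,-0.0022],255]
    - [[-0.0005,0,0],[0,0,-0.0022],255]
    - [[-0.0005,0,0],[0,0,-0.0022],255]
    - [[-0.0005,0,0],[0,0,-0.0022],255]
    - [[-0.0005,0,0],[0,0,-0.0022],255]

```text
time: 24.75
tcp_pos: [643.2, -38.4, 163.0]
orientation: [-0.026, 1.0, -0.002, -0.0]
force: [-8.7, -2.1, 4.0]
gripper_width: -0.2
finger_force: 0.0
```

Call:
servo_tool:
  moves:
    - [[-0.0004,0,0],[0,0,-0.002],255]
    - [[-0.0004,0,0],[0,0,-0.002],255]
    - [[-0.0004,0,0],[0,0,-0.002],255]
    - [[-0.0004,0,0],[0,0,-0.002],255]
    - [[-0.0004,0,0],[0,0,-0.002],255]
    - [[-0.0004,0,0],[0,0,-0.002],255]
    - [[-0.0004,0,0],[0,0,-0.002],255]
    - [[-0.0004,0,0],[0,0,-0.002],255]

```text
time: 25.42
tcp_pos: [645.7, -38.5, 163.0]
orientation: [-0.034, 0.999, -0.002, -0.001]
force: [-13.4, -4.4, 5.0]
gripper_width: -0.2
finger_force: 0.0
```

Call:
servo_tool:
  moves:
    - [[-0.0003,0,0],[0,0,-0.0015],255]
    - [[-0.0003,0,0],[0,0,-0.0015],255]
    - [[-0.0003,0,0],[0,0,-0.0015],255]
    - [[-0.0003,0,0],[0,0,-0.0015],255]
    - [[-0.0003,0,0],[0,0,-0.0015],255]
    - [[-0.0003,0,0],[0,0,-0.0015],255]
    - [[0,0,0],[0,0,0],255]
    - [[0,0,0],[0,0,0],255]

```text
time: 26.08
tcp_pos: [647.3, -38.5, 163.0]
orientation: [-0.038, 0.999, -0.002, -0.001]
force: [-15.0, -4.3, 5.0]
gripper_width: -0.0
finger_force: 0.0
```

```bash
python3 -c "
from h import *
st();door(.03)"
```

```text
t 26.0833 tcp [647.3 -38.5 163. ] tx [-0.997 -0.077  0.003] ty [-0.077  0.997 -0.004] tz [-0.002 -0.004 -1.   ] F [-15.   -4.3   5. ] w -0.0 ff 0.0 q [-0.26  0.26  0.1   1.42 -0.   -0.34]
door frame [ -21.  -212.9] tx in door [-1.    -0.001] F [-15.   -4.3   5. ]
```

Call:
servo_tool:
  moves:
    - [[-0.0003,0,0],[0,0,-0.001],255]
    - [[-0.0003,0,0],[0,0,-0.001],255]
    - [[-0.0003,0,0],[0,0,-0.001],255]
    - [[-0.0003,0,0],[0,0,-0.001],255]
    - [[-0.0002,0,0],[0,0,-0.001],255]
    - [[0,0,0],[0,0,0],255]
    - [[0,0,0],[0,0,0],255]
    - [[0,0,0],[0,0,0],255]

```text
time: 26.75
tcp_pos: [648.3, -38.6, 163.0]
orientation: [-0.041, 0.999, -0.002, -0.002]
force: [-17.0, -5.8, 6.8]
gripper_width: 0.5
finger_force: 0.0
```

Call:
servo_tool:
  moves:
    - [[-0.0003,0,0],[0,0,-0.001],255]
    - [[-0.0003,0,0],[0,0,-0.001],255]
    - [[-0.0003,0,0],[0,0,-0.001],255]
    - [[0,0,0],[0,0,0],255]
    - [[0,0,0],[0,0,0],255]
    - [[0,0,0],[0,0,0],255]
    - [[0,0,0],[0,0,0],255]
    - [[0,0,0],[0,0,0],255]

```text
time: 27.42
tcp_pos: [649.0, -38.6, 163.0]
orientation: [-0.042, 0.999, -0.002, -0.002]
force: [-18.0, -6.2, 6.8]
gripper_width: -0.1
finger_force: 0.0
```

Call:
servo_tool:
  moves:
    - [[-0.0003,0,0],[0,0,-0.001],255]
    - [[-0.0003,0,0],[0,0,-0.001],255]
    - [[-0.0003,0,0],[0,0,-0.001],255]
    - [[-0.0003,0,0],[0,0,-0.001],255]
    - [[0,0,0],[0,0,0],255]
    - [[0,0,0],[0,0,0],255]
    - [[0,0,0],[0,0,0],255]
    - [[0,0,0],[0,0,0],255]

```text
time: 28.08
tcp_pos: [652.6, -37.5, 163.0]
orientation: [-0.045, 0.999, -0.002, 0.001]
force: [-3.3, -0.9, 0.2]
gripper_width: 0.1
finger_force: 0.0
```

Force dropped from 18 to 3 N with a 3.6 mm jump, so the catch snapped. I'll back off and verify.

Call:
servo_tool:
  moves:
    - [[0.002,0,0],[0,0,0],255]
    - [[0.004,0,0],[0,0,0],255]
    - [[0.008,0,0],[0,0,0],255]
    - [[0.015,0,0],[0,0,0],255]
    - [[0.02,0,-0.01],[0,0,0],255]
    - [[0.02,0,-0.03],[0,0,0],255]
    - [[0.01,0,-0.03],[0,0,0],255]
    - [[0,0,-0.02],[0,0,0],255]

```text
time: 28.75
tcp_pos: [572.8, -44.1, 256.4]
orientation: [-0.045, 0.999, -0.002, 0.002]
force: [0.5, 0.3, 0.5]
gripper_width: -0.2
finger_force: 0.0
```

Run:
```python
from h import *
st()
for n in('top','scene'):
    g=robot.grab_frame(n)[:,:,::-1].copy();a=cv2.imread(f'pics/{n}0.png');cv2.imwrite(f'pics/{n}9.png',g)
    # registration of door/cupboard front vs. start
    for nm,P in[('hinge-side',(655,165,185)),('mid top edge',(660,100,185)),('free corner',(668,-56,185)),('jigger',(385,-101,85)),('coasters',(780,70,210)),('decanter',(741,-259,150)),('bucket',(676,406,150)),('tumbler',(479,-453,60)),('tongs',(500,470,4))]:
        u,v=pj(n,P).astype(int);k=11;
        if not(16<u<620 and 16<v<384):continue
        r=cv2.matchTemplate(g[v-16:v+17,u-16:u+17],a[v-k:v+k+1,u-k:u+k+1],cv2.TM_CCOEFF_NORMED);_,s,_,l=cv2.minMaxLoc(r);print(n,nm,(u,v),round(s,2),l[0]-5,l[1]-5)
```

```text
t 28.75 tcp [572.8 -44.1 256.4] tx [-0.996 -0.089 -0.005] ty [-0.089  0.996 -0.004] tz [ 0.005 -0.004 -1.   ] F [0.5 0.3 0.5] w -0.2 ff 0.0 q [-0.3   0.02  0.02  1.56 -0.   -0.39]
top hinge-side (np.int64(254), np.int64(185)) 1.0 0 0
top mid top edge (np.int64(278), np.int64(183)) 1.0 0 0
top free corner (np.int64(335), np.int64(179)) 0.52 3 -5
top jigger (np.int64(352), np.int64(281)) 0.57 4 1
top coasters (np.int64(288), np.int64(137)) 0.99 0 0
top decanter (np.int64(408), np.int64(154)) 0.99 0 0
top bucket (np.int64(170), np.int64(181)) 0.96 0 0
top tumbler (np.int64(471), np.int64(246)) 1.0 0 0
top tongs (np.int64(163), np.int64(244)) 1.0 0 0
scene hinge-side (np.int64(302), np.int64(130)) 0.02 5 -5
scene mid top edge (np.int64(316), np.int64(148)) -0.15 5 5
scene free corner (np.int64(352), np.int64(192)) 1.0 0 0
scene jigger (np.int64(269), np.int64(274)) 1.0 0 0
scene coasters (np.int64(361), np.int64(130)) 0.24 3 4
scene decanter (np.int64(421), np.int64(246)) 1.0 0 0
scene bucket (np.int64(267), np.int64(74)) 0.57 0 -5
scene tumbler (np.int64(375), np.int64(377)) 1.0 0 0
scene tongs (np.int64(218), np.int64(113)) 0.29 2 2
```

```bash
python3 -c "
from plant import robot
print(robot.sign_off())"
```

```text
the job is handed in; nothing more can be done
None
```

The tray is inside the cupboard (near edge about 30 mm behind the front plane) and the door is shut: the catch snapped at about 19 N and held as the arm backed off, and the final pictures show nothing else moved. Handed in at about 29 s.

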